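Find the socket for the banding wheel's bearing nut and nip it up

TASK

The disc has been lifted off the potter's banding wheel because the bearing nut on top of its base has worked loose. Find which of the three sockets in the tray fits the nut, set it squarely down over the nut as far as it goes and turn the nut clockwise with it, not with the bare fingers, until it comes up tight, then finish while still gripping that socket, seated on the tightened nut. Have the other two sockets standing upright in the tray at the end, and leave the pot, the brush bowl and the glaze jar where they are.

Things in the scene. Friction and masses are not known exactly. Their poses are not given: they have to be found in the camera images.
- wheel_base: fixed sage green cast base of the banding wheel: foot 160 mm diameter, bearing housing 68 mm diameter with its flat top 97 mm above the bench, then a steel washer 40 mm diameter, 3 mm thick, and the nut on it. A steel spindle end 14 mm in diameter rises through the nut to 136 mm above the bench. Origin: centre of its underside, on the bench, on the spindle axis; z up.
- nut_seat (a point): centre of the washer's top face under the nut, 100 mm above the bench, on the spindle axis, z up. The mouth of a fitting or of a too large socket comes to rest at this height. A too small socket stops on top of the nut, mouth 16 mm higher; a too large one drops over at any angle and turns without turning the nut; the fitting one goes down only with the hexes within about 4 degrees.
- nut_top (a point): centre of the top face of the brass coloured hex nut, 16 mm above nut_seat, turning with the nut. z up; x points at the middle of one of its flats, so the nut looks the same every 60 degrees. The nut is 30 mm across flats, 34.6 mm across corners, 16 mm high; the top 3 mm of its corners are bevelled inwards by 2 mm.
- nut (a joint): angle of the nut, rad: 0 is fully tight (a hard stop), negative is loose (-0.65 to -0.35 at the start); it grows as the nut is turned clockwise seen from above. Turning takes about 0.25 N m; it does not rise or sink as it turns.
- tray: fixed low blue tray, 300 x 100 mm outside, 14 mm high, walls and floor 3 mm thick. Origin: centre of its underside, on the bench; x along its length, z up. The sockets stand on its floor, 3 mm above the bench, about 95 mm apart along x.
- socket_a: A black deep socket standing mouth down, 80 mm long. Drive end (z 46 to 80 mm) 30 mm diameter, a dark square on its top; nut end (z 0 to 46 mm) 50 mm diameter with a hexagonal opening 40 mm deep, of unknown size. Origin: centre of the mouth (open lower face). z: from mouth to drive end; x: through the middle of a flat of the opening (alike every 60 degrees). 0.48 kg.
- socket_b: A black deep socket standing mouth down, 80 mm long. Drive end (z 46 to 80 mm) 30 mm diameter, a dark square on its top; nut end (z 0 to 46 mm) 36 mm diameter with a hexagonal opening 40 mm deep, of unknown size. Origin: centre of the mouth (open lower face). z: from mouth to drive end; x: through the middle of a flat of the opening (alike every 60 degrees). 0.32 kg.
- socket_c: A black deep socket standing mouth down, 80 mm long. Drive end (z 46 to 80 mm) 30 mm diameter, a dark square on its top; nut end (z 0 to 46 mm) 43 mm diameter with a hexagonal opening 40 mm deep, of unknown size. Origin: centre of the mouth (open lower face). z: from mouth to drive end; x: through the middle of a flat of the opening (alike every 60 degrees). 0.40 kg.
- pot: clay pot with white speckled bands, 112 mm diameter at the foot, 150 mm high, standing on the cream wheel disc (220 mm diameter, 16 mm thick) that lies on the bench. Origin: centre of its underside. Leave alone.
- brush_bowl: dark blue bowl, 164 mm diameter at the rim, 75 mm high, with five brushes standing out up to 195 mm high and 105 mm from the middle. Origin: centre of its underside. Leave alone.
- glaze_jar: small white jar with a green lid, 68 mm diameter, 75 mm high. Origin: centre of its underside. Leave alone.

How it is judged:
On the way:
1. a socket is fully down over the nut while the nut is still loose (value of joint nut below -0.12 rad and ((z of socket_a in the frame of nut_seat below 0.004 m and horizontal distance between socket_a and nut_seat below 0.004 m and angle between socket_a's own z axis and vertical below 0.1 rad) or (z of socket_b in the frame of nut_seat below 0.004 m and horizontal distance between socket_b and nut_seat below 0.004 m and angle between socket_b's own z axis and vertical below 0.1 rad) or (z of socket_c in the frame of nut_seat below 0.004 m and horizontal distance between socket_c and nut_seat below 0.004 m and angle between socket_c's own z axis and vertical below 0.1 rad))), for 0.2 s.
At the end, for the whole second after the job is handed in: The nut is within 0.06 rad of fully tight; a socket is gripped (over 3 N) with its mouth within 4 mm of the washer in height and of the spindle axis, tilted under 0.1 rad; the other two stand upright (within 0.1 rad) on the tray floor. Only the fitting socket can go down and turn the nut (value of joint nut above -0.06 rad and ((z of socket_a in the frame of nut_seat below 0.004 m and horizontal distance between socket_a and nut_seat below 0.004 m and angle between each of socket_a, socket_b, socket_c's own z axis and vertical below 0.1 rad and contact force between the fingers and socket_a above 3 N and x of socket_b in the frame of tray between -0.147 and 0.147 m and y of socket_b in the frame of tray between -0.047 and 0.047 m and z of socket_b in the frame of tray between -0.002 and 0.008 m and x of socket_c in the frame of tray between -0.147 and 0.147 m and y of socket_c in the frame of tray between -0.047 and 0.047 m and z of socket_c in the frame of tray between -0.002 and 0.008 m) or (z of socket_b in the frame of nut_seat below 0.004 m and horizontal distance between socket_b and nut_seat below 0.004 m and angle between each of socket_b, socket_a, socket_c's own z axis and vertical below 0.1 rad and contact force between the fingers and socket_b above 3 N and x of socket_a in the frame of tray between -0.147 and 0.147 m and y of socket_a in the frame of tray between -0.047 and 0.047 m and z of socket_a in the frame of tray between -0.002 and 0.008 m and x of socket_c in the frame of tray between -0.147 and 0.147 m and y of socket_c in the frame of tray between -0.047 and 0.047 m and z of socket_c in the frame of tray between -0.002 and 0.008 m) or (z of socket_c in the frame of nut_seat below 0.004 m and horizontal distance between socket_c and nut_seat below 0.004 m and angle between each of socket_c, socket_a, socket_b's own z axis and vertical below 0.1 rad and contact force between the fingers and socket_c above 3 N and x of socket_a in the frame of tray between -0.147 and 0.147 m and y of socket_a in the frame of tray between -0.047 and 0.047 m and z of socket_a in the frame of tray between -0.002 and 0.008 m and x of socket_b in the frame of tray between -0.147 and 0.147 m and y of socket_b in the frame of tray between -0.047 and 0.047 m and z of socket_b in the frame of tray between -0.002 and 0.008 m))); the arm keeps its last pose, push and grip.
It fails at once if the fingers themselves press on the nut or the wheel base (contact force between the fingers and wheel_base above 5 N).
It fails at once if the pot is shifted or tipped (distance of pot from where it was at the start of the episode above 0.02 m or angle between pot's own z axis and vertical above 0.2 rad).
It fails at once if the brush bowl is shifted or tipped (distance of brush_bowl from where it was at the start of the episode above 0.02 m or angle between brush_bowl's own z axis and vertical above 0.2 rad).
It fails at once if the glaze jar is shifted or tipped (distance of glaze_jar from where it was at the start of the episode above 0.02 m or angle between glaze_jar's own z axis and vertical above 0.2 rad).
It also fails if it takes over 72 s, if anything falls off the work surface, if the arm or the gripper's body presses on something with over 40 N, if the wrist force passes 120 N, or if a joint passes its speed limit or range.

ROBOT

A 7-joint arm with a two-finger parallel gripper is mounted at the origin on the work surface. World frame = base frame: x ahead of the robot, y to its left, z up, the work surface at z = 0. Lengths are in m, angles in rad, forces in N, time in s.
With the tool pointing down it reaches from about 0.4 to 0.9 m from the base axis. Payload 5.6 kg.
Tool frame: the origin (TCP) lies midway between the tips of the shut fingers; the grasp point (between the pads) lies 19 mm behind it; z points along the fingers, y is the line along which they close (so a half turn about z gives the same grasp; the last joint's range is limited). The gripper opens to 92 mm and grips with 3 to 60 N. Pads are 20 mm wide; open, the fingers measure 128 mm over their backs; the gripper's body (75 mm by 189 mm) begins 69 mm behind the grasp point.
Start: joints at [-1.162, 0.468, -0.012, 1.603, 0.006, 1.071, -0.056], TCP at [0.284, 0.585, 0.215] pointing down, gripper open.
Joint ranges: [-2.53, 2.53], [-0.31, 2.02], [-1.57, 1.55], [0.28, 2.44], [-1.29, 4.43], [0.15, 1.84], [-2.92, 2.92]. Speed limits (rad/s): [2.57, 2.57, 3.14, 3.14, 3.14, 3.14, 3.14].

INTERFACE

Orientations are given as a 3x3 rotation matrix whose columns are the frame's x, y, z axes.
In Python, from station import env, effector, solver, viewer, workorder, search_frame, tip_of gives the robot as it stands. Calls block until the motion is done:
- env.reach(position, orientation): joint-space move of the TCP to a pose.
- env.movel(position, frame=None, rate=0.15): straight line of the TCP; frame=None keeps the orientation; rate is the mean speed in m/s.
- env.goto_joints(angles): joint-space move.
- effector.release() and effector.grasp(squeeze=None): open the fingers fully, or close them until they stop; squeeze is the grip in N (None keeps the last).
- env.pause(seconds).
- solver.inverse_kinematics(position, orientation): joint angles nearest the present ones, or None.
- env.sense(): the state.
- viewer.read_camera(name): name is "scene" or "top" or "wrist"; returns (picture, depth): 420x560x3 uint8, red, green, blue; 420x560 float32, m along the optical axis (not along the pixel's ray), 0 where there is no reading.
- viewer.camera_info(name): a dict with "intrinsics" (3x3 intrinsics, pixels), "dist_coeffs" ([k1, k2, p1, p2, k3] as OpenCV has them; the pictures are not rectified), "eye" and "rotation" of the camera in the world; the wrist camera has in their place "T_tool_cam" (4x4, takes a point from camera to tool coordinates, whose origin is the TCP and whose axes are the flange's). Camera axes: x right, y up, looking along -z (the intrinsics and any distortion apply to the point x, -y, -z); pixel columns grow to the right and rows downward; lengths in m; the calibration is good to about 2 mm. A picture is of the moment at which its call begins: read the wrist's pose just before it. camera_info takes no time and is no camera call.
A pose or a line that the arm cannot do raises env.PlanningError and nothing moves.
- workorder.finish_job(): hands the job in; it is judged then, once.
Trained networks look in the newest picture that a camera, given by its name, has taken for a name from the list of things; names that differ only in an ending like _2 or _b are one class to them, and where a whole thing is asked for, a point or a joint stands for the part that bears it (a point fixed in the world has none). Each returns a list of dicts, best first, with "score" (0 to 1); they miss things now and then, are a little off and sometimes report something else, mostly with a low value. They report only what shows in the picture. A call takes as long as a camera call.
- search_frame(camera, name): "at" ([x, y, z] in m, in world coordinates, good to about 4 mm: the middle of the surface that is visible of it).
- tip_of(camera, name): "at" ([x, y, z] in m, in world coordinates, good to about 4 mm: a listed point, or the origin of a listed thing).
The state is a dict: "t": time; "joint_positions": joint angles; "joint_velocities": joint speeds; "tau": joint torques, N m; "ee_pos": TCP position; "tcp_rot": TCP orientation; "wrist_force": force on the tool from outside, world axes, zero at the start; "moment": the same for the moment, N m; "gripper_width": finger opening in m; "grasp_force": force on a finger pad.
Only numpy, scipy, OpenCV 4.12 (cv2) and the standard library are available. Lean on these libraries where they do the work, as an engineer would, in place of code of your own. Each camera call takes 0.05 s, during which the arm holds its last target. There are 200 camera calls.

## Working session

There is one attempt and no reset: what is moved stays moved. The work goes in short steps, each a Python script; the robot and the scene stay as the last script left them, time stands still between calls to the robot, and variables do not carry over. Pictures are saved under pics/ and viewed, at most 10 in all, crops included, and the job is handed in when it is done.

```bash
mkdir -p pics; ls; python3 - <<'E'
from station import *
import cv2,numpy as np
for c in ("top","scene"):
    p,d=viewer.read_camera(c); cv2.imwrite(f"pics/{c}0.png",p[:,:,::-1])
    print(c,{k:np.round(v,3).tolist() for k,v in viewer.camera_info(c).items()})
    for n in ("wheel_base","nut_top","tray","socket_a","pot","brush_bowl","glaze_jar"):
        for f in (search_frame,tip_of):
            try: print(n,f.__name__,[(np.round(r["at"],3).tolist(),round(r["score"],2)) for r in f(c,n)][:5])
            except Exception as e: print(n,e)
s=env.sense();print(s)
print(viewer.camera_info("wrist"))
E
```

```text
pics
top {'intrinsics': [[453.915, 0.0, 284.652], [0.0, 453.915, 206.491], [0.0, 0.0, 1.0]], 'dist_coeffs': [-0.128, 0.0, 0.0, 0.0, 0.0], 'eye': [0.408, 0.003, 1.523], 'rotation': [[-0.008, 0.99, -0.138], [-1.0, -0.007, 0.011], [0.01, 0.138, 0.99]]}
wheel_base call [([0.614, -0.129, 0.051], 0.62), ([0.511, 0.115, 0.023], 0.56)]
wheel_base call [([0.517, 0.115, -0.0], 0.88)]
nut_top call [([0.518, 0.118, 0.115], 0.42), ([0.51, -0.171, 0.005], 0.39), ([0.511, 0.114, 0.022], 0.33)]
nut_top call [([0.519, 0.119, 0.116], 0.56)]
tray call [([0.508, -0.172, 0.007], 0.75)]
tray call []
socket_a call [([0.528, -0.18, 0.054], 0.57), ([0.426, -0.177, 0.084], 0.46)]
socket_a call [([0.428, -0.182, 0.007], 0.62), ([0.621, -0.135, 0.002], 0.57), ([0.534, -0.183, 0.001], 0.56)]
pot call [([0.601, -0.474, 0.095], 0.59), ([0.515, 0.115, 0.113], 0.44)]
pot call [([0.602, -0.481, 0.018], 0.97)]
brush_bowl call [([0.574, 0.443, 0.038], 0.87)]
brush_bowl call [([0.568, 0.435, -0.0], 0.61)]
glaze_jar call [([0.782, -0.024, 0.077], 0.58), ([0.606, -0.478, 0.092], 0.31)]
glaze_jar call [([0.794, -0.026, 0.0
[... 1794 characters left out ...]
498,  0.03065396, -0.01302914]), 'grasp_force': 0.0, 'gripper_width': 0.09178246272821895}
{'intrinsics': array([[296.46197079,   0.        , 278.78110772],
       [  0.        , 296.46197079, 207.54400813],
       [  0.        ,   0.        ,   1.        ]]), 'dist_coeffs': array([-0.0341338,  0.       ,  0.       ,  0.       ,  0.       ]), 'T_tool_cam': array([[-1.33458949e-04,  9.68636937e-01,  2.48480315e-01,
         6.90924061e-02],
       [ 9.99999287e-01,  4.24068032e-04, -1.11602042e-03,
        -3.76787925e-04],
       [-1.18639116e-03,  2.48479989e-01, -9.68636303e-01,
        -1.70303279e-01],
       [ 0.00000000e+00,  0.00000000e+00,  0.00000000e+00,
         1.00000000e+00]])}
```

```bash
python3 -c "
import cv2,numpy as np
a=cv2.imread('pics/top0.png');b=cv2.imread('pics/scene0.png')
cv2.imwrite('pics/both.png',cv2.resize(np.vstack([a,b]),(800,1200))[:600]);cv2.imwrite('pics/b2.png',b)"
```

```text
(no output)
```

View pics/both.png

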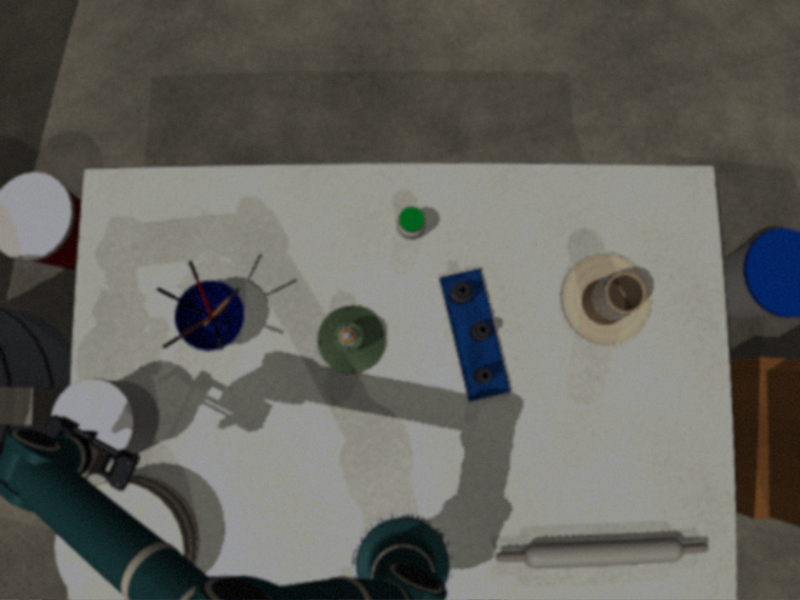

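View pics/b2.png

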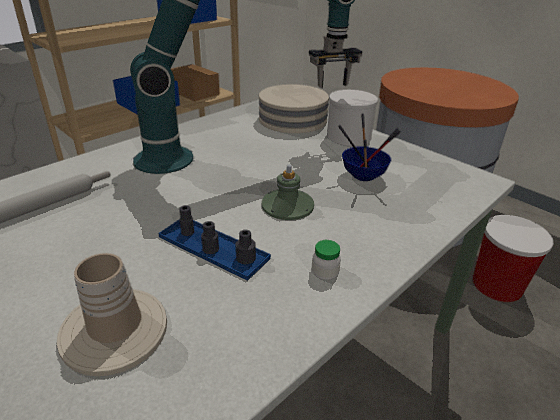

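Top view: sockets sit at px (461,291), (481,329) and (486,375), and the nut at (348,335). The scene view agrees, and the detections match both. Next I'll take close-ups with the wrist camera.

```bash
cat > h.py <<'E'
from station import *
import cv2,numpy as np
def R(yaw): # tool down, tool x at world yaw
    c,s=np.cos(yaw),np.sin(yaw); return np.array([[c,s,0],[s,-c,0],[0,0,-1.]])
def shot(name):
    s=env.sense(); p,d=viewer.read_camera("wrist"); cv2.imwrite(f"pics/{name}.png",p[:,:,::-1])
    np.savez(f"pics/{name}.npz",p=p,d=d,pos=s["ee_pos"],rot=s["tcp_rot"]); return p,d
def cam(name):
    f=np.load(f"pics/{name}.npz"); i=viewer.camera_info("wrist"); T=np.eye(4);T[:3,:3]=f["rot"];T[:3,3]=f["pos"]
    return f["p"],f["d"],i["intrinsics"],i["dist_coeffs"],T@i["T_tool_cam"]
def toplane(name,uv,z):
    _,_,K,D,T=cam(name); n=cv2.undistortPoints(np.array(uv,float).reshape(-1,1,2),K,D).reshape(-1,2)
    r=np.c_[n[:,0],-n[:,1],-np.ones(len(n))]@T[:3,:3].T; e=T[:3,3]
    return e+r*((z-e[2])/r[:,2])[:,None]
def rectify(name,c,z,half,px): # top-down ortho view: up = +x world, left = +y world
    p,_,K,D,T=cam(name); n=int(2*half*px)
    i,j=np.mgrid[:n,:n]; P=np.stack([c[0]+half-i/px,c[1]+half-j/px,np.full(i.shape,z)],-1).reshape(-1,3)
    q=(P-T[:3,3])@T[:3,:3]; q=q*[1,-1,-1]
    uv=cv2.projectPoints(q,np.zeros(3),np.zeros(3),K,D)[0].reshape(n,n,2).astype(np.float32)
    return cv2.remap(p,uv,None,cv2.INTER_CUBIC)[:,:,::-1]
E
python3 - <<'E'
from h import *
p=env.sense()["ee_pos"]
env.movel([p[0],p[1],0.38],rate=0.3)
print(solver.inverse_kinematics([0.517,0.117,0.2],R(0)),solver.inverse_kinematics([0.517,0.117,0.2],R(np.pi)))
best=[]
env.reach([0.517,0.117,0.19],R(np.pi if solver.inverse_kinematics([0.517,0.117,0.19],R(0)) is None else 0)); 
shot("nut");print("nut",[(np.round(r["at"],4),round(r["score"],2)) for r in tip_of("wrist","nut_top")])
s=env.sense();print(s["t"],s["joint_positions"])
env.reach([0.525,-0.17,0.25],R(np.arctan2(s["tcp_rot"][1,0],s["tcp_rot"][0,0])+0.24))
shot("tray");print("sock",[(np.round(r["at"],4),round(r["score"],2)) for r in tip_of("wrist","socket_a")])
s=env.sense();print(s["t"],s["joint_positions"])
a=rectify("nut",(0.517,0.117),0.116,0.04,5)
b=rectify("tray",(0.525,-0.17),0.083,0.14,200/.14*2/1000*1000)
a=cv2.resize(a,(400,400));b=cv2.resize(b,(400,400))
cv2.imwrite("pics/v1.png",np.hstack([a,b]))
E
```

```text
[-0.7764457   0.30580496  0.5932789   1.94186823 -0.20783     0.95401154
 -1.65440846] [-0.52517315  0.28219814  0.28547609  1.92675731 -0.09685663  0.94572619
  1.37717062]
nut [(array([0.5174, 0.1166, 0.1187]), 0.6)]
4.3 [-0.77441555  0.32011597  0.59140501  1.95068088 -0.22028994  0.93377903
 -1.64343555]
sock [(array([ 0.4351, -0.1827,  0.0013]), 0.94), (array([ 6.252e-01, -1.348e-01, -3.000e-04]), 0.79), (array([ 0.5336, -0.1824,  0.0014]), 0.65)]
5.525 [-0.3180003   0.2995428   0.69624797  1.84402775 -0.21713039  1.07581697
 -0.86542809]Traceback (most recent call last):
  File "<stdin>", line 12, in <module>
  File "h.py", line 19, in rectify
    uv=cv2.projectPoints(q,np.zeros(3),np.zeros(3),K,D)[0].reshape(n,n,2).astype(np.float32)
       ^^^^^^^^^^^^^^^^^^^^^^^^^^^^^^^^^^^^^^^^^^^^^^^^^^^^^^^^^^^
AttributeError: 'NoneType' object has no attribute 'reshape'
```

```bash
python3 - <<'E'
from h import *
a=rectify("nut",(0.517,0.117),0.116,0.04,5000)
b=rectify("tray",(0.525,-0.17),0.083,0.14,400/.28)
cv2.imwrite("pics/v1.png",np.hstack([a[:400,:400],b[:400,:400]]))
E
```

```text
(no output)
```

View pics/v1.png

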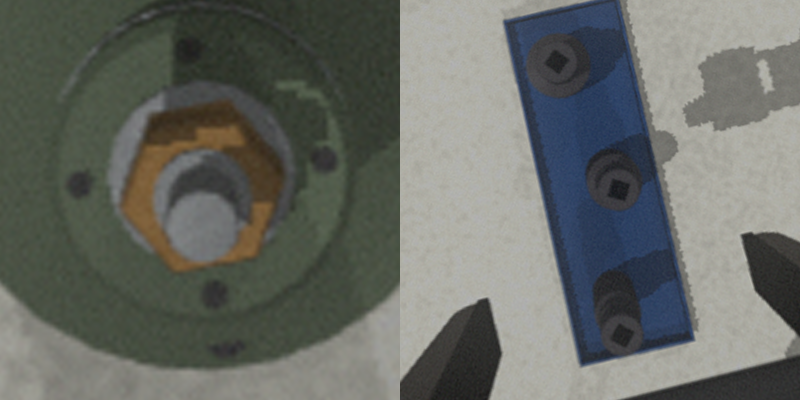

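Nut close-up (left): the brass hex has corners at about (152,137), (229,100), (285,170), (179,270) and (122,196), with the spindle end at (203,228). Tray (right): the largest socket (a) is at (557,62), c at (620,190) and b at (622,335). I'll fit the nut numerically, then take a close look at c, the middle size.

```bash
cat >> h.py <<'E'
from scipy.optimize import minimize
def hexfit(name,c,z=0.115,ang0=11.5):
    px=5000;half=.04;im=rectify(name,c,z,half,px); hsv=cv2.cvtColor(im,cv2.COLOR_BGR2HSV)
    m=((hsv[...,0]>5)&(hsv[...,0]<22)&(hsv[...,1]>120)).astype(np.uint8)
    m=cv2.morphologyEx(m,cv2.MORPH_OPEN,np.ones((5,5)))
    k=cv2.convexHull(np.argwhere(m)[:,::-1].astype(np.int32)); hull=cv2.fillConvexPoly(np.zeros(m.shape,np.uint8),k,1)
    i,j=np.mgrid[:m.shape[0],:m.shape[1]]; X=(c[0]+half-i/px)*1e3;Y=(c[1]+half-j/px)*1e3
    def f(v):
        dd=np.max([np.cos(np.radians(v[2]+60*q))*(X-v[0])+np.sin(np.radians(v[2]+60*q))*(Y-v[1]) for q in range(6)],0)-v[3]
        return np.abs(hull-1/(1+np.exp(dd/.3))).mean()
    best=min((minimize(f,[c[0]*1e3+2,c[1]*1e3,a,14.5],method="Nelder-Mead",options=dict(xatol=.02,fatol=1e-6)) for a in (ang0-6,ang0,ang0+6)),key=lambda r:r.fun)
    return best.x,best.fun
def square(name,c,z=0.083,half=.013):
    px=5000;im=cv2.cvtColor(np.ascontiguousarray(rectify(name,c,z,half,px)),cv2.COLOR_BGR2GRAY)
    t,m=cv2.threshold(cv2.GaussianBlur(im,(5,5),0),0,255,cv2.THRESH_BINARY_INV+cv2.THRESH_OTSU)
    cs=cv2.findContours(m,cv2.RETR_EXTERNAL,cv2.CHAIN_APPROX_NONE)[0]; k=max(cs,key=cv2.contourArea)
    (u,v),wh,_=r=cv2.minAreaRect(k); b=cv2.boxPoints(r); e=b[1]-b[0]
    return (c[0]+half-v/px,c[1]+half-u/px),np.array(wh)/px,np.degrees(np.arctan2(-e[0],-e[1]))%90
E
python3 - <<'E'
from h import *
print("nut",hexfit("nut",(0.517,0.117)))
for n,c in dict(a=(.6216,-.1399),c=(.532,-.184),b=(.4305,-.1854)).items(): print(n,square("tray",c))
env.reach([0.532,-0.184,0.2],R(0.213)); env.movel([0.532,-0.184,0.157])
shot("c1"); print("c",square("c1",(.532,-.184)))
print([(np.round(r["at"],4),round(r["score"],2)) for r in tip_of("wrist","socket_c")],env.sense()["t"])
cv2.imwrite("pics/v2.png",np.hstack([rectify("c1",(.532,-.184),.083,.04,5000)[:400,:400],cv2.resize(cv2.imread("pics/c1.png"),(533,400))[:,:400]]))
E
```

```text
nut (array([518.8345005 , 116.52749593,  10.90793884,  14.77914158]), np.float64(0.010268310388014899))
a ((0.6221326217651367, -0.13942874908447264), array([0.01335734, 0.01295579]), np.float32(53.80679))
c ((0.5323306137084961, -0.18290566253662108), array([0.01355018, 0.01330854]), np.float32(73.8108))
b ((0.4303593597412109, -0.18530352172851564), array([0.01305602, 0.01340674]), np.float32(61.260216))
c ((0.5347000015258789, -0.18389999694824216), array([0.02579999, 0.0206    ]), np.float32(0.0))
[(array([ 0.6224, -0.1381,  0.0033]), 0.86), (array([ 4.323e-01, -1.817e-01,  1.000e-04]), 0.69), (array([ 0.5307, -0.1818, -0.0016]), 0.57)] 6.3833
```

View pics/v2.png

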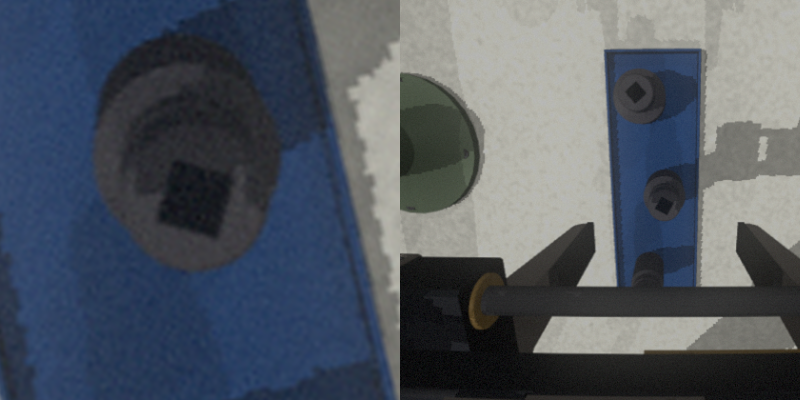

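The close-up shows c's square centred at (198,197) and turned about 74° (mod 90), which puts c at (0.5326, -0.1836). I'll pick it up.

```bash
python3 - <<'E'
from h import *
x,y=.5326,-.1834
env.movel([x,y,0.052],rate=.1)
effector.grasp(45)
s=env.sense();print("w",s["gripper_width"],s["grasp_force"],s["ee_pos"])
env.movel([x,y,0.26],rate=.2)
s=env.sense();print(s["t"],s["gripper_width"],s["wrist_force"],s["moment"])
shot("held"); print(square("held",(x,y),z=s["ee_pos"][2]+.031,half=.011))
env.reach([.5188,.1165,.26],R(0.213-np.radians(3)))
s=env.sense();print(s["t"],s["joint_positions"],s["wrist_force"],s["moment"])
p,d=viewer.read_camera("scene");cv2.imwrite("pics/s2.png",p[:,:,::-1])
cv2.imwrite("pics/v3.png",np.hstack([cv2.resize(cv2.imread("pics/s2.png")[80:230,200:350],(400,400)),rectify("held",(x,y),.291,.02,10000)[:400,:400]]))
E
```

```text
w 0.029384619839329457 44.9847936630249 [ 0.53254535 -0.18325863  0.05193333]
9.7417 0.02943961072844379 [ 0.13471375  0.5486903  -4.67188236] [0.04442016 0.15778605 0.0067974 ]
((0.5315298263549805, -0.18358167114257812), array([0.01289007, 0.01312061]), np.float32(72.75854))
10.9417 [-0.84902481  0.24119144  0.6739446   1.87689746 -0.16868761  1.08075407
 -1.52165779] [ 0.08644592 -0.25045385 -3.74021104] [-0.09360433  0.14396326  0.03318392]
```

View pics/v3.png

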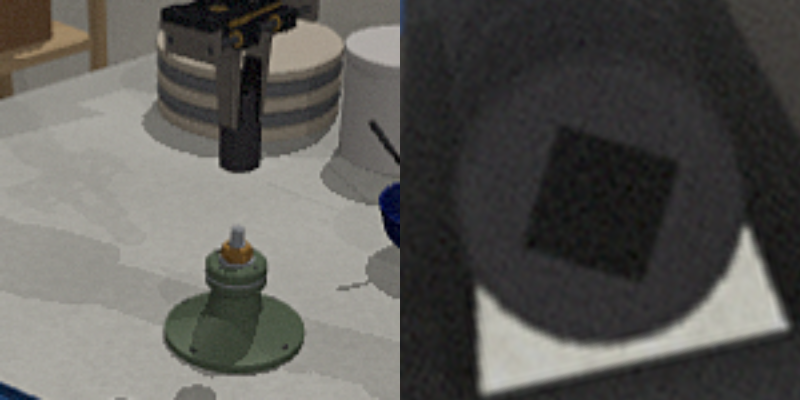

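The socket hangs squarely in the fingers, its top centred at about (603,200). It sits about 1 mm off the TCP in x, and I'll correct for that. Now I'll lower it gently onto the nut.

```bash
cat >> h.py <<'E'
def fz(): return env.sense()["wrist_force"][2]
def down(x,y,z,yaw,zend,base,lim=12,step=.001):
    while z>zend+1e-6:
        z=max(z-step,zend); env.movel([x,y,z],R(yaw),rate=.03); f=fz()-base
        if f>lim: return z,f
    return z,fz()-base
E
python3 - <<'E'
from h import *
x,y,yaw=.5198,.1168,np.radians(10.3)
env.movel([x,y,.20],R(yaw),rate=.15);base=fz()
env.movel([x,y,.172],R(yaw),rate=.05)
s=env.sense();print("base",base,s["wrist_force"],s["moment"])
z,f=down(x,y,.172,yaw,.149,base)
s=env.sense();print(z,f,s["ee_pos"],s["wrist_force"],s["moment"],s["t"])
E
```

```text
base -2.956947349398905 [ 0.03099724  0.00882995 -3.09241149] [ 0.0003076   0.16369553 -0.03588184]
0.149 3.0049830331372047 [0.51934279 0.11675743 0.14906879] [-6.06280821 -0.38522029  0.04803568] [-0.22827116  1.80610019 -0.05281332] 18.0
```

It went fully down (mouth about 0.1002 m) with only 3 N. Now I'll turn clockwise and watch the moment, to tell a fitting socket from a too-large one.

```bash
cat > turn.py <<'E'
from h import *
import sys
x,y,a0,a1=.519,.1168,float(sys.argv[1]),float(sys.argv[2])
for a in np.arange(a0-3,a1-.1,-3):
    env.movel([x,y,.149],R(np.radians(a)),rate=.03)
    s=env.sense();R_=s["tcp_rot"];m=s["moment"]
    print(round(a,1),"act",np.round(np.degrees(np.arctan2(R_[1,0],R_[0,0])),1),np.round(m,2),np.round(s["wrist_force"],1),round(s["t"],1),np.round(s["ee_pos"],4))
    if abs(m[2])>.8: print("stop");break
E
python3 turn.py 10.3 -26.7
```

```text
7.3 act 7.4 [-0.31  1.5  -0.02] [-4.2 -1.2 -1.4] 18.2 [0.519  0.1167 0.149 ]
4.3 act 4.4 [-0.37  1.73  0.06] [-6.4 -1.   0.1] 18.5 [0.5187 0.1167 0.1491]
1.3 act 1.4 [-0.36  1.76  0.15] [-6.6 -0.8 -0.4] 18.8 [0.5187 0.1167 0.1491]
-1.7 act -1.6 [-0.38  1.76  0.15] [-5.9 -1.7 -0.6] 19.0 [0.5186 0.1167 0.149 ]
-4.7 act -4.6 [-0.38  1.78  0.13] [-4.5 -2.  -0.3] 19.2 [0.5186 0.1166 0.149 ]
-7.7 act -7.6 [-0.39  1.82  0.17] [-5.7 -2.2  0.3] 19.5 [0.5186 0.1166 0.149 ]
-10.7 act -10.6 [-0.42  1.85  0.11] [-6.4 -1.4  0.6] 19.8 [0.5186 0.1165 0.149 ]
-13.7 act -13.6 [-0.47  1.86  0.11] [-5.7 -1.9  2.2] 20.0 [0.5186 0.1165 0.149 ]
-16.7 act -16.6 [-0.45  1.85  0.11] [-5.5 -1.7  0.2] 20.2 [0.5185 0.1165 0.149 ]
-19.7 act -19.6 [-0.47  1.86  0.17] [-7.  -1.2  0.8] 20.5 [0.5185 0.1164 0.149 ]
-22.7 act -22.6 [-0.54  1.94  0.19] [-7.  -2.   0.4] 20.8 [0.5185 0.1164 0.149 ]
-25.7 act -25.6 [-0.54  1.88  0.13] [-6.3 -2.   2. ] 21.0 [0.5185 0.1164 0.149 ]
```

The moment is a steady 0.2 N m, as expected from the nut. I'll continue to the stop.

```bash
sed -i 's/x,y,a0,a1=.519,.1168/x,y,a0,a1=.518,.1164/' turn.py; python3 turn.py -25.7 -56
```

```text
-28.7 act -28.6 [-0.33  1.35  0.1 ] [-4.1 -0.8 -1.9] 21.2 [0.5182 0.1163 0.1491]
-31.7 act -31.5 [-0.42  1.38  0.34] [-5.3 -1.4 -1.9] 21.5 [0.5181 0.1164 0.149 ]
-34.7 act -34.5 [-0.53  1.22  0.79] [-4.9 -2.3 -2.2] 21.8 [0.5182 0.1163 0.1491]
-37.7 act -37.5 [-0.74  0.68  0.78] [-2.3 -3.  -1.9] 22.0 [0.5187 0.116  0.1492]
-40.7 act -40.6 [-1.12 -0.05  0.83] [ 0.7 -5.  -4. ] 22.2 [0.5191 0.1157 0.1492]
stop
```

The moment jumped to the 0.8 N m slip limit at about -33°, so the nut is against its stop after roughly 40° of turning. I'll relax the side load, press down lightly, and check with the camera.

```bash
python3 - <<'E'
from h import *
env.movel([.519,.1157,.148],R(np.radians(-40.7)),rate=.02); env.pause(.3)
s=env.sense();print(s["ee_pos"],s["wrist_force"],s["moment"],s["grasp_force"],s["gripper_width"],s["t"])
for c in("scene","top"):
    p,d=viewer.read_camera(c);cv2.imwrite(f"pics/{c}3.png",p[:,:,::-1])
    for n in("socket_c","wheel_base"): print(c,n,[(np.round(r["at"],4),round(r["score"],2)) for r in tip_of(c,n)])
shot("fin"); print(square("fin",s["ee_pos"][:2],z=s["ee_pos"][2]+.031,half=.011))
a=cv2.imread("pics/scene3.png")
cv2.imwrite("pics/v4.png",np.hstack([cv2.resize(a[130:280,150:300],(400,400)),cv2.resize(a[130:220,240:330],(400,400),interpolation=cv2.INTER_CUBIC)]))
E
```

```text
[0.51945373 0.11557016 0.14910543] [-4.70272648 -4.94928666  6.54515482] [-1.07934785  1.16194263  0.87025788] 45.012617111206055 0.029161837485630226 22.8
scene socket_c [(array([ 6.210e-01, -1.369e-01,  4.000e-04]), 0.97), (array([0.5157, 0.1188, 0.1034]), 0.88), (array([ 0.4308, -0.1841,  0.0032]), 0.62)]
scene wheel_base [(array([0.5185, 0.1115, 0.001 ]), 0.73)]
top socket_c [(array([ 0.6222, -0.1378,  0.0043]), 0.66), (array([ 0.4261, -0.182 ,  0.0031]), 0.62), (array([ 0.5245, -0.1692,  0.003 ]), 0.38)]
top wheel_base [(array([0.5162, 0.1161, 0.0026]), 0.6)]
((np.float64(0.5201537298554693), np.float64(0.1156701551008282)), array([0.0206, 0.0218]), np.float32(0.0))
```

View pics/v4.png

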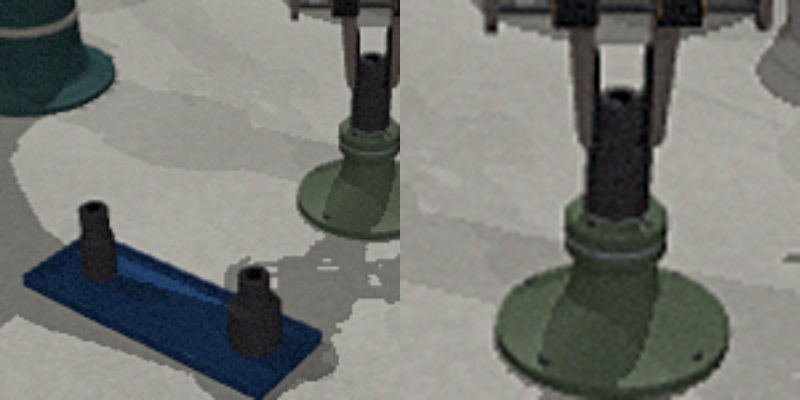

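In the picture the socket sits flush on the washer at about (617,215). The other two stand upright in the tray, at (97,240) and (255,310). Handing in.

```bash
python3 -c "
from station import *
print(workorder.finish_job())"
```

```text
the job is handed in; nothing more can be done
None
```

Job handed in: socket_c (43 mm) was the one that fits. It turned the nut clockwise to its hard stop and is still gripped and seated on it, with the other two sockets upright in the tray; no verdict on the result was returned.

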